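# Shift the traverse drive into third

## Robot

A 6-joint arm with a two-finger parallel gripper is mounted at the origin on a cart in front of the work surface, level with it; the furniture and walls round the work are solid. World frame = base frame: x ahead of the robot, y to its left, z up, the work surface at z = 0. Lengths are in m, angles in degrees, forces in N, time in s.
With the tool pointing down it reaches from about 0.35 to 0.85 m from the base axis. Payload 8.1 kg.
Tool frame: the origin (TCP) lies on the centre line of the jaws, within the pads' length; the fingertips stand arm.tcp_to_tips ahead of it and the grasp point (between the pads) lies 11 mm behind it (arm.tcp_to_tips is the distance from the TCP to the fingertips, in m); x points along the fingers, y is the direction in which the jaws open and shut, and the axes are right-handed (so a half turn about x gives the same grasp; the last joint's range is limited). The gripper opens to 85 mm and grips with 20 to 120 N. Pads are 22 mm wide; open, the fingers measure 114 mm over their backs; the gripper's body (76 mm by 85 mm) begins 54 mm behind the grasp point. The pads swing forward as they close: fully open they stand 13 mm farther back than shut.
Start: joints at [58.877, 7.471, 85.268, -0, 87.261, -4.893], TCP at [0.265, 0.538, 0.239] pointing down, gripper open.
Joint ranges: [-169.43, 169.43], [-51.17, 129.36], [1.28, 143.12], [-76.62, 256.62], [0, 156.53], [-152.29, 152.29]. Speed limits (degrees/s): [136.94, 136.94, 159.86, 180, 180, 180].

## Interface

Orientations are given as a 3x3 rotation matrix whose columns are the frame's x, y, z axes.
In Python, from workcell import arm, snapshot gives the robot as it stands. The module is installed in compiled form; this text tells all that it offers. Calls block until the motion is done:
- arm.movep(position, orientation): joint-space move of the TCP to a pose.
- arm.servo_line(position, rot=None, speed=0.15, f_stop=None): straight line of the TCP; rot=None keeps the orientation; speed is the mean speed in m/s. With f_stop (N) it stops when the force on the tool has changed by that much, and returns True; else False.
- arm.movej(angles): joint-space move.
- arm.gripper_open() and arm.close_gripper(newtons=None): open the fingers fully, or close them until they stop; newtons is the grip in N (None keeps the last).
- arm.wait(seconds).
- arm.solve_ik(position, orientation): joint angles nearest the present ones, or None.
- arm.state(): the state.
- snapshot(name): name is "scene" or "top" or "wrist"; returns a dict with "img" (400x640x3 uint8, blue, green, red), "mtx" (3x3 intrinsics, pixels), "camera_from_world" (4x4, takes a point from world to camera coordinates). Camera axes: x right, y up, looking along -z (the intrinsics and any distortion apply to the point x, -y, -z); pixel columns grow to the right and rows downward; lengths in m; the calibration is good to about 2 mm. A picture is of the moment at which its call begins. There is no depth.
A pose or a line that the arm cannot do raises arm.Unreachable and nothing moves.
- arm.job_done(): hands the job in, once; it reports no verdict.
The state is a dict: "time_s": time; "joints": joint angles; "qd": joint speeds; "joint_torque": joint torques, N m; "tool_pos": TCP position; "eef_rot": TCP orientation; "contact_force": force on the tool from outside, world axes, zero at the start; "ft_torque": the same for the moment, N m; "opening": finger opening in m.
Only numpy, scipy, OpenCV 4.12 (cv2) and the standard library are available. Lean on these libraries where they do the work, as an engineer would, in place of code of your own. Each camera call takes 0.05 s, during which the arm holds its last target.

## Task

The drive unit on the desk has a selector lever in an H-shaped gate; it stands somewhere in the left leg of the H. Shift it into third: bring the lever to the cross channel, push it across to the right, then forward (away from the robot) fully home into the far right slot, without running it into the near right slot opposite. Only push the knob gently with the fingertips or the outside of the fingers, do not grip it, and leave the ring gauge and the two blocks beside the unit where they are.

Things in the scene. Friction and masses are not known exactly. Their poses are not given: they have to be found in the camera images.
- drive_unit: Fixed grey drive unit, case 160 (x) x 140 (y) x 78 mm; a dark motor stands out 40 mm from its far face, a shaft 32 mm from its left face, both lower than the case. Origin: centre of its underside, below the middle of the H gate. Its x axis points forward (away from the robot, along the legs of the H), y left (along the cross channel), z up; turned by up to 0.35 rad.
- gate_middle (a point): Middle of the H, on the upper face of the steel gate plate (104 x 96 mm), 83 mm above the desk; axes as the unit's. Slots 17 mm wide: two legs along x, 53 mm long, centred 16 mm left and right of here; a cross channel along y joins them at x = 0. Tongues between the legs have round noses. Pips at the slot ends: one far left, two near left, three far right (goal), four near right.
- knob (a point): Centre of the black pear-shaped knob (32 mm diameter, 56 mm long) on a 12 mm steel stem. 146 mm above the desk when upright, about 137 mm at a slot end; its underside is 35 mm above the plate. In the unit's frame it stands 31 mm left (start) or right (goal) of the middle and up to 38 mm nearer or farther. Friction (about 2 N at the knob) keeps the lever where it is left; no spring.
- pivot (a point): Point inside the unit, 16 mm above the desk below the middle of the H, about which the lever tilts both ways; axes as the unit's. The knob's centre is 130 mm from it. In the unit's frame, knob x = 0.130 sin(lever_forward), knob y = -0.130 sin(lever_across) cos(lever_forward).
- lever_across (a joint): Sideways tilt of the lever in rad: 0 upright, positive to the right (the unit's -y). About -0.245 in the left leg, +0.245 in the right leg (play about 0.025 either way).
- lever_forward (a joint): Fore-and-aft tilt of the lever in rad: positive forward, away from the robot (the unit's +x), 0 in the cross channel, where there is about 0.04 play either way between the tongues. About +0.29 at the end of a far slot, -0.29 at the end of a near slot.
- ring_gauge: Bystander: loose steel ring, 47 mm diameter, 18 mm high, on the desk in front of the unit. Origin: centre of its underside.
- block_123: Bystander: loose steel block with holes, 45 x 70 x 40 mm, on the desk left of the unit. Origin: centre of its underside.
- vee_block: Bystander: loose steel vee block, 38 x 62 x 42 mm, on the desk right of the unit. Origin: centre of its underside.

How it is judged (in metres and radians):
On the way, in this order (a step that is already met when the one before it is completed fails the run):
1. the lever has gone across to the right end of the cross channel (value of joint lever_across above 0.16 rad and value of joint lever_forward between -0.15 and 0.15 rad), for 0.1 s.
2. the lever is forward, home in the far right slot (value of joint lever_across above 0.16 rad and value of joint lever_forward above 0.25 rad), for 0.2 s.
At the end, for the whole second after the job is handed in: The lever rests in the far right slot: lever_across above 0.16 rad and lever_forward above 0.25 rad (within about 5 mm of the slot end at the knob), at rest; ring gauge, block and vee block within 20 mm of where they stood (all of step 2 and velocity of joint lever_forward between -0.05 and 0.05 rad/s and distance of each of ring_gauge, block_123, vee_block from where it was at the start of the episode below 0.02 m); the robot touches nothing.
It fails at once if the lever was run into the near right slot (lever_across above 0.12 and lever_forward below -0.17 rad) (value of joint lever_across above 0.12 rad and value of joint lever_forward below -0.17 rad).
It fails at once if the lever or unit was gripped or pushed roughly (fingers on it with more than 35 N) (contact force between the fingers and drive_unit above 35 N).
It fails at once if a bystander was pushed away or lifted (moved more than 20 mm) (distance of any of ring_gauge, block_123, vee_block from where it was at the start of the episode above 0.02 m).
It also fails if it takes over 54 s, if anything falls off the work surface, if the arm or the gripper's body presses on something with over 40 N, if the wrist force passes 120 N, or if a joint passes its speed limit or range.

## Working session

There is one attempt and no reset: what is moved stays moved. The work goes in short steps, each a Python script; the robot and the scene stay as the last script left them, time stands still between calls to the robot, and variables do not carry over. Pictures are saved under pics/ and viewed, and the job is handed in when it is done.

```bash
mkdir -p pics; ls; python3 - <<'E'
from workcell import arm, snapshot
import cv2, numpy as np
print(arm.state(), arm.tcp_to_tips)
for n in ["scene","top","wrist"]:
    s=snapshot(n); cv2.imwrite(f"pics/a_{n}.png",s["img"]); print(n,s["mtx"].tolist(),np.round(s["camera_from_world"],4).tolist(),[k for k in s])
E
```

```text
pics
{'time_s': 0.0, 'joints': array([ 5.88787176e+01,  7.51583055e+00,  8.53315861e+01, -3.55270514e-04,
        8.72610623e+01, -4.89319189e+00]), 'qd': array([ 0.10857566, -0.01431264,  0.11732429, -0.01720957,  0.05461009,
        0.02926904]), 'joint_torque': array([ 3.17658414e-03, -5.69415128e+01, -5.00544369e+01,  1.69812017e-05,
        1.52349402e-02, -3.95565462e-05]), 'tool_pos': array([0.26486521, 0.53776065, 0.23821478]), 'eef_rot': array([[-9.73259493e-04,  4.41944510e-01,  8.97041862e-01],
       [-1.62401981e-03,  8.97040406e-01, -4.41945555e-01],
       [-9.99998208e-01, -1.88694146e-03, -1.55326450e-04]]), 'contact_force': array([ 0.26026894,  0.7291038 , -0.14319792]), 'ft_torque': array([ 0.01110609, -0.01581356, -0.01789556]), 'opening': 0.08548620763277442} 0.008
scene [[381.2728572690561, 0.0, 319.22654768778295], [0.0, 381.2728572690561, 197.3434490147582], [0.0, 0.0, 1.0]] [[0.6782, -0.7348, -0.0076, -0.2987], [0.4384, 0.3963, 0.8067, -0.3276], [-0.5898, -0.5504, 0.5909, -0.5817], [0.0, 0.0, 0.0, 1.0]] ['img', 'mtx', 'camera_from_world']
top [[427.8399318128839, 0.0, 319.57525193700235], [0.0, 427.8399318128839, 193.41741472309317], [0.0, 0.0, 1.0]] [[-0.0145, -0.9999, 0.0062, 0.0626], [0.9857, -0.0133, 0.1681, -0.5444], [-0.168, 0.0085, 0.9857, -0.9833], [0.0, 0.0, 0.0, 1.0]] ['img', 'mtx', 'camera_from_world']
wrist [[300.5649904797434, 0.0, 318.6726175471688], [0.0, 300.5649904797434, 203.53471118005447], [0.0, 0.0, 1.0]] [[0.442, 0.897, -0.0007, -0.5974], [-0.8618, 0.4245, -0.2775, 0.0369], [-0.2487, 0.1233, 0.9607, -0.3797], [0.0, 0.0, 0.0, 1.0]] ['img', 'mtx', 'camera_from_world']
```

View pics/a_scene.png

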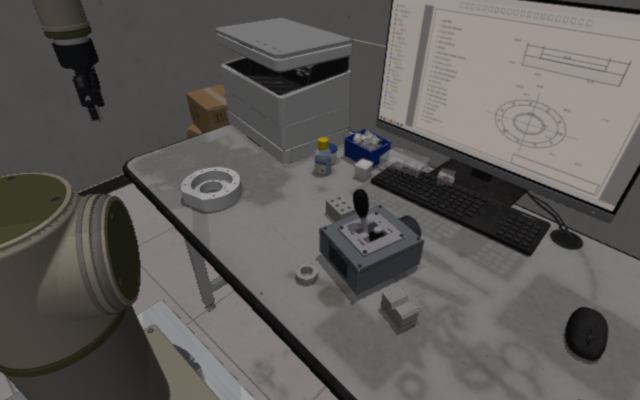

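View pics/a_top.png

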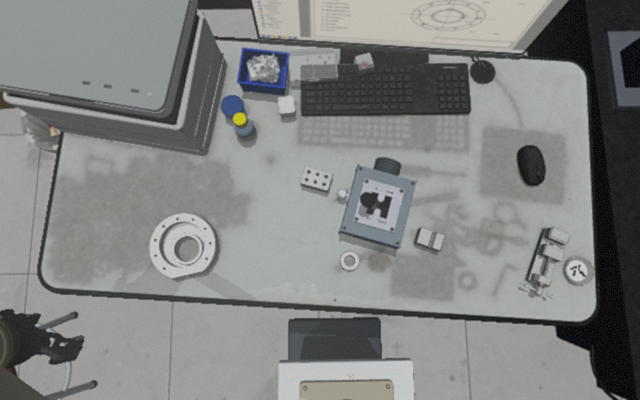

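View pics/a_wrist.png

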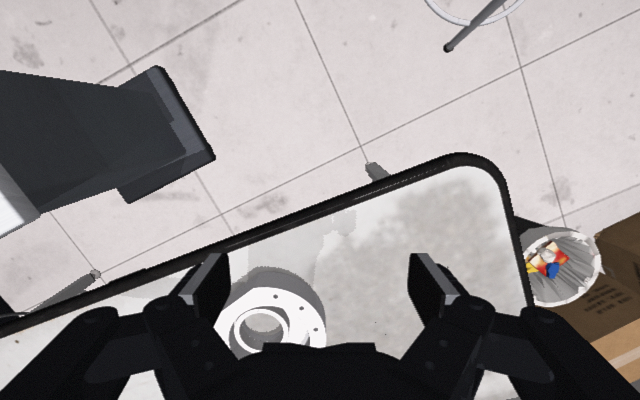

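The top view shows the unit at about (378,207), the knob near (368,200), the ring at (349,261), the block at (317,179) and the vee block at (430,240). I'll zoom in next.

```bash
python3 - <<'E'
import cv2
t=cv2.imread("pics/a_top.png")[145:275,295:455]
cv2.imwrite("pics/b_top.png",cv2.resize(t,None,fx=4.6,fy=4.6,interpolation=cv2.INTER_CUBIC))
t=cv2.imread("pics/a_scene.png")[170:310,290:440]
cv2.imwrite("pics/b_scene.png",cv2.resize(t,None,fx=4.2,fy=4.2,interpolation=cv2.INTER_CUBIC))
E
```

```text
(no output)
```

View pics/b_top.png

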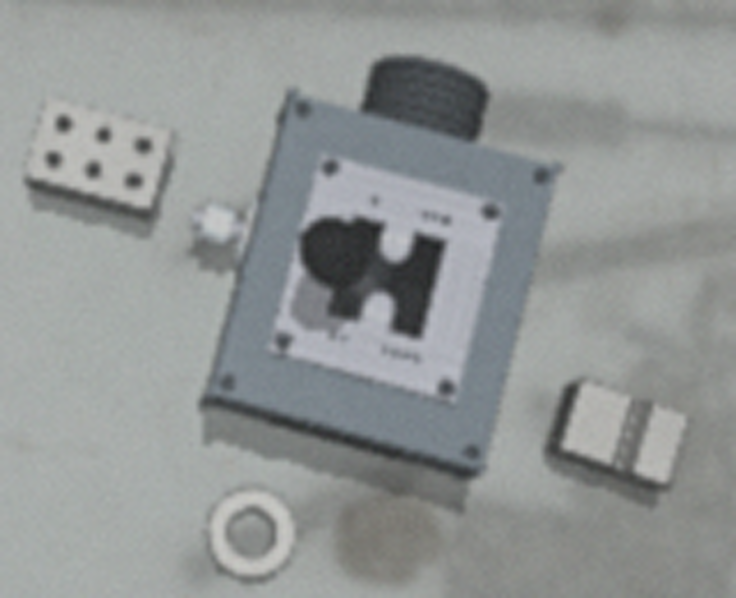

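View pics/b_scene.png

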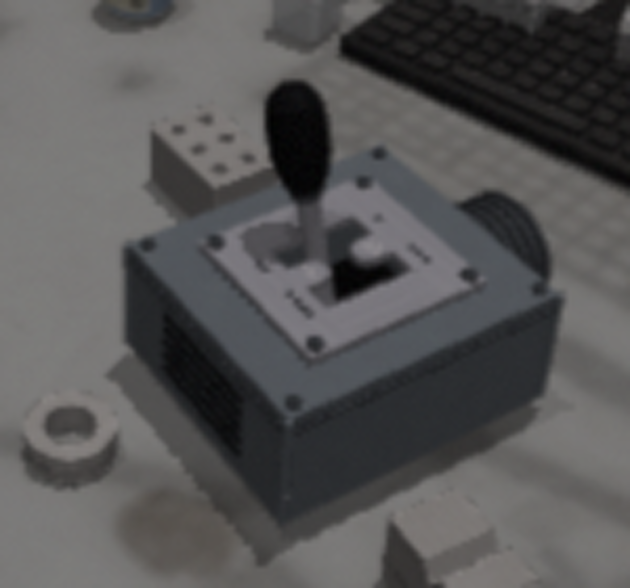

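```bash
cat > h.py <<'E'
import numpy as np, cv2
def ray(s,px):
    M=s["camera_from_world"];R=M[:3,:3];t=M[:3,3]
    u,v=cv2.undistortPoints(np.array([[px]],float),np.array(s["mtx"]),None)[0,0]
    d=R.T@np.array([u,-v,-1.]); return -R.T@t,d/np.linalg.norm(d)
def onz(s,px,z):
    o,d=ray(s,px); return o+d*(z-o[2])/d[2]
def tri(r1,r2):
    A=np.stack([r1[1],-r2[1]],1);k=np.linalg.lstsq(A,r2[0]-r1[0],rcond=None)[0]
    a=r1[0]+k[0]*r1[1];b=r2[0]+k[1]*r2[1];return (a+b)/2,np.linalg.norm(a-b)
def proj(s,p):
    M=s["camera_from_world"];c=M[:3,:3]@p+M[:3,3];q=np.array(s["mtx"])@np.array([c[0],-c[1],-c[2]]);return q[:2]/q[2]
E
python3 - <<'E'
from workcell import snapshot
from h import *
T=snapshot("top");S=snapshot("scene")
o=(3.6/9.2) # resize centre shift: src=(dst+.5)/f-.5
cT=lambda p:((p[0]+.5)/4.6-.5+295,(p[1]+.5)/4.6-.5+145)
cS=lambda p:((p[0]+.5)/4.2-.5+290,(p[1]+.5)/4.2-.5+170)
fl,fr,nl,nr=(330,167),(490,211),(283,343),(447,388)
P=[onz(T,cT(p),.083) for p in(fl,fr,nl,nr)]
def rep(P):
    c=np.mean(P,0);x=(P[0]+P[1]-P[2]-P[3]);y=P[0]+P[2]-P[1]-P[3]
    print(c.round(4),"yaw x",np.degrees(np.arctan2(x[1],x[0])),"yaw y",np.degrees(np.arctan2(-y[0],y[1])),"dims",np.linalg.norm(x)/2,np.linalg.norm(y)/2)
rep(P)
P=[onz(S,cS(p),.083) for p in((363,181),(470,273),(215,241),(315,343))]
rep(P)
# case corner screws
P=[onz(T,cT(p),.078) for p in((303,108),(541,176),(227,382),(472,452))];rep(P)
P=[onz(S,cS(p),.078) for p in((379,153),(540,288),(149,244),(293,402))];rep(P)
for p,z,n in(((253,533),.018,'ring'),((102,150),.04,'blk'),((627,430),.042,'vee')): print(n,onz(T,cT(p),z).round(3))
# knob
g=cv2.cvtColor(T["img"],6)[180:215,355:385];gs=cv2.cvtColor(S["img"],6)[184:222,348:374]
for nm,gg,off in(("T",g,(355,180)),("S",gs,(348,184))):
    m=(gg<38).astype(np.uint8);n,l,st,ce=cv2.connectedComponentsWithStats(m);print(nm,[(st[i].tolist(),(ce[i]+off).round(1).tolist()) for i in range(1,n) if st[i][4]>20])
kT=cT((334,251));kS=cS((299,140))
print(kT,kS,tri(ray(T,kT),ray(S,kS)),onz(T,kT,.14))
E
```

```text
[ 0.5106 -0.0812  0.083 ] yaw x -16.260431568946856 yaw y -16.373159007423503 dims 0.09283608500630179 0.08392621036666376
[ 0.5103 -0.0814  0.083 ] yaw x -16.518267526672904 yaw y -16.498015335476772 dims 0.09275757472039779 0.0842192840567971
[ 0.5107 -0.0811  0.078 ] yaw x -16.71183567667745 yaw y -16.96860094959672 dims 0.14566297002050443 0.12607084656661527
[ 0.5097 -0.0822  0.078 ] yaw x -16.74472005326509 yaw y -16.851821599540397 dims 0.1458177829721006 0.12568257119624426
ring [ 0.385 -0.015  0.018]
blk [0.586 0.061 0.04 ]
vee [ 0.435 -0.208  0.042]
T []
S [([5, 6, 15, 28, 331], [360.5, 202.9])]
(367.2173913043478, 199.17391304347825) (360.8095238095238, 202.95238095238096) (array([ 0.51554693, -0.04817669,  0.13544579]), np.float64(0.0006357473634237893)) [ 0.51506526 -0.04785778  0.14      ]
```

Both views agree: the gate middle is at (0.510, -0.0815) and the yaw is about -16.6°. The knob is at unit-frame (-0.005, +0.033), close to the cross channel. I'll close the gripper, move above the near-left side and check.

```bash
cat >> h.py <<'E'
C=np.array([.5103,-.0815]);YAW=np.radians(-16.6)
ux=np.array([np.cos(YAW),np.sin(YAW)]);uy=np.array([-np.sin(YAW),np.cos(YAW)])
RT=np.stack([[0,0,-1.],[*uy,0],[*ux,0]],1)
def W(x,y,z): return np.array([*(C+ux*x+uy*y),z])
def U(p): d=np.array(p[:2])-C; return np.array([d@ux,d@uy,p[2]])
E
python3 - <<'E'
from workcell import arm,snapshot
from h import *
arm.close_gripper(20)
arm.movep([.40,.30,.30],RT)
arm.movep(W(-.07,.033,.30),RT)
s=arm.state();print(s["time_s"],U(s["tool_pos"]).round(4),s["opening"],s["contact_force"].round(2))
w=snapshot("wrist");cv2.imwrite("pics/c_wrist.png",w["img"])
w=snapshot("scene");cv2.imwrite("pics/c_scene.png",w["img"][120:320,250:490].repeat(3,0).repeat(3,1))
E
```

```text
3.3667 [-0.0701  0.0341  0.2999] 8.021152755340743e-05 [ 0.85 -0.38  0.59]
```

View pics/c_wrist.png

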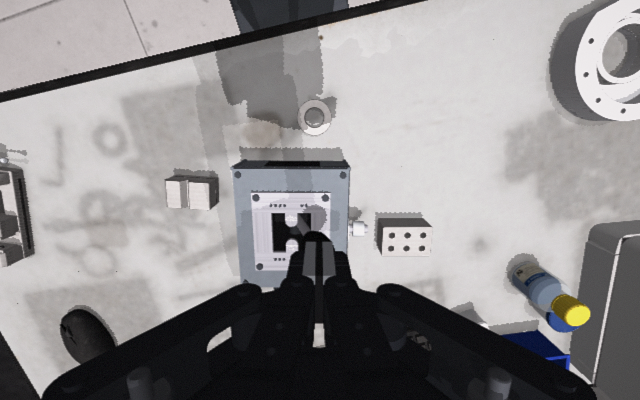

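View pics/c_scene.png

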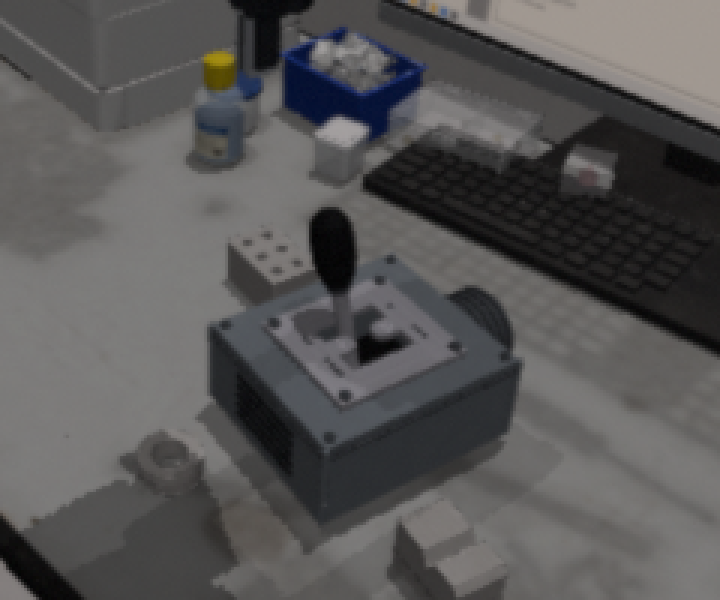

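Bystanders are clear and the fingers are closed. Next comes a gentle forward nudge to centre the lever in the cross channel, followed by a look.

```bash
python3 - <<'E'
from workcell import arm,snapshot
from h import *
arm.movep(W(-.070,.032,.20),RT)
print(arm.servo_line(W(-.070,.032,.134),speed=.08,f_stop=10))
f0=arm.state()["contact_force"]
for x in(-.045,-.036,-.032,-.028):
    r=arm.servo_line(W(x,.032,.134),speed=.04,f_stop=8);s=arm.state()
    print(x,r,U(s["tool_pos"]).round(4),(RT.T@(s["contact_force"]-f0)).round(2))
    if r:break
w=snapshot("scene");cv2.imwrite("pics/d_scene.png",w["img"][120:320,250:490].repeat(3,0).repeat(3,1))
w=snapshot("wrist");cv2.imwrite("pics/d_wrist.png",w["img"])
print(s["time_s"])
E
```

```text
False
-0.045 False [-0.0452  0.032   0.1338] [-1.31 -0.07  1.12]
-0.036 False [-0.0358  0.032   0.134 ] [ 0.09 -0.77  1.13]
-0.032 False [-0.032   0.032   0.1339] [-2.07 -0.61 -0.06]
-0.028 False [-0.0279  0.032   0.134 ] [-0.56  1.13 -0.31]
6.575
```

View pics/d_scene.png

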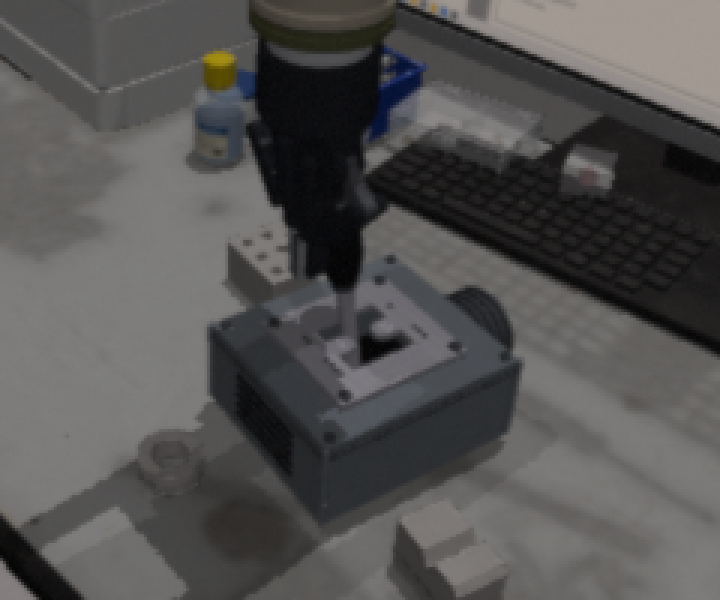

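View pics/d_wrist.png

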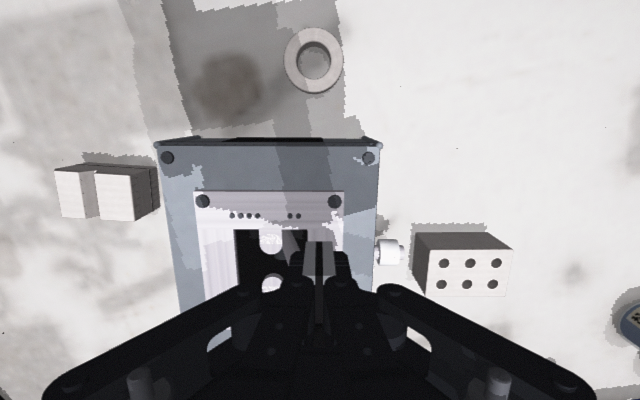

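The lever is now about in the channel. I'll go round to its left and push across.

```bash
python3 - <<'E'
from workcell import arm,snapshot
from h import *
arm.servo_line(W(-.05,.032,.134),speed=.1)
arm.servo_line(W(-.05,.088,.134),speed=.1)
arm.servo_line(W(.0,.088,.134),speed=.1)
arm.wait(.2);f0=arm.state()["contact_force"]
for y in(.065,.055,.045,.035,.025,.015,.008,.003,0.):
    r=arm.servo_line(W(.0,y,.134),speed=.04,f_stop=9);s=arm.state()
    print(y,r,U(s["tool_pos"]).round(4),(RT.T@(s["contact_force"]-f0)).round(2))
    if r:break
w=snapshot("scene");cv2.imwrite("pics/e_scene.png",w["img"][120:320,250:490].repeat(3,0).repeat(3,1))
w=snapshot("wrist");cv2.imwrite("pics/e_wrist.png",w["img"])
print(s["time_s"])
E
```

```text
0.065 False [0.     0.0648 0.134 ] [ 0.9  -0.64  0.18]
0.055 True [0.0003 0.0593 0.1346] [-2.74 -1.03  0.59]
9.5667
```

View pics/e_scene.png

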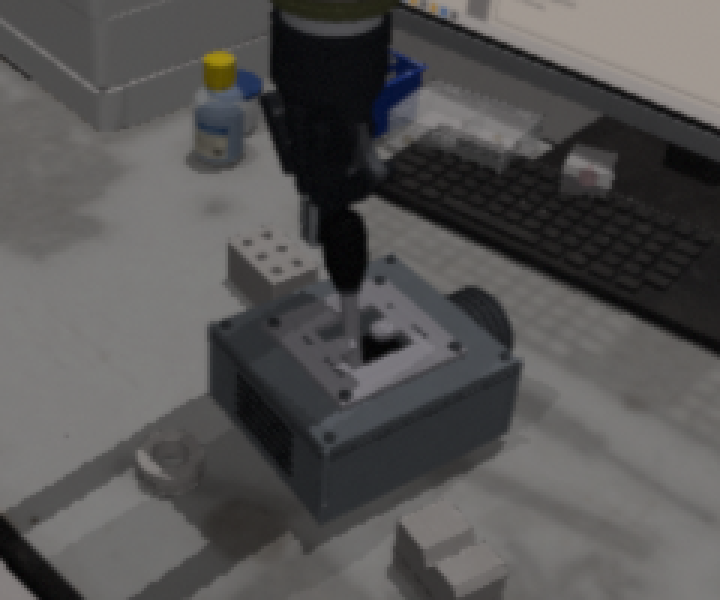

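View pics/e_wrist.png

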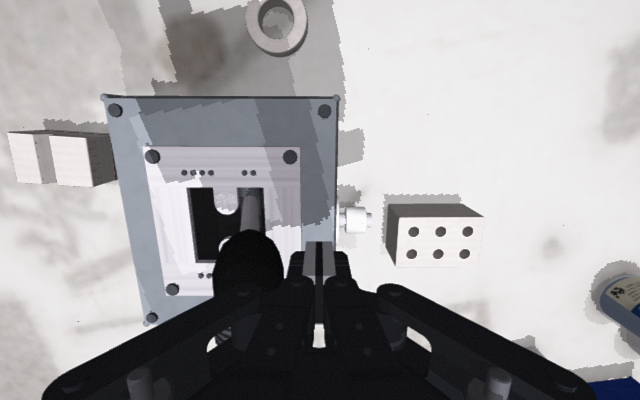

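```bash
cat >> h.py <<'E'
def kn(a,f,L=.13):
    return W(L*np.sin(f),-L*np.sin(a)*np.cos(f),.016+L*np.cos(a)*np.cos(f))
def gatept(x,y): return W(x,y,.083)
def overlay(s,a,f,crop=None,k=3):
    im=s["img"];x0,y0,x1,y1=crop;im=cv2.resize(im[y0:y1,x0:x1],None,fx=k,fy=k,interpolation=cv2.INTER_CUBIC)
    P=lambda p:tuple(int(v) for v in ((proj(s,p)-(x0,y0)+.5)*k))
    for yy in(.016,-.016):
        for e in(-8.5e-3,8.5e-3): cv2.line(im,P(gatept(-.0265,yy+e)),P(gatept(.0265,yy+e)),(0,255,0),1)
    for ff,c in f: cv2.line(im,P(kn(a,ff,.065)),P(kn(a,ff,.13)),c,1);cv2.circle(im,P(kn(a,ff,.13)),3,c,-1)
    return im
E
python3 - <<'E'
from workcell import arm,snapshot
from h import *
f=[(-.15,(0,0,255)),(-.05,(0,160,255)),(.05,(255,255,0))]
w=snapshot("wrist");cv2.imwrite("pics/f_w.png",overlay(w,-.245,f,(130,100,390,300)))
w=snapshot("scene");cv2.imwrite("pics/f_s.png",overlay(w,-.245,f,(310,170,430,270),6))
s=arm.state();print(U(s["tool_pos"]),s["contact_force"],s["time_s"])
E
```

```text
[0.00014488 0.06002275 0.13431148] [ 0.19792405 -0.19826791  5.15109224] 9.7667
```

View pics/f_w.png

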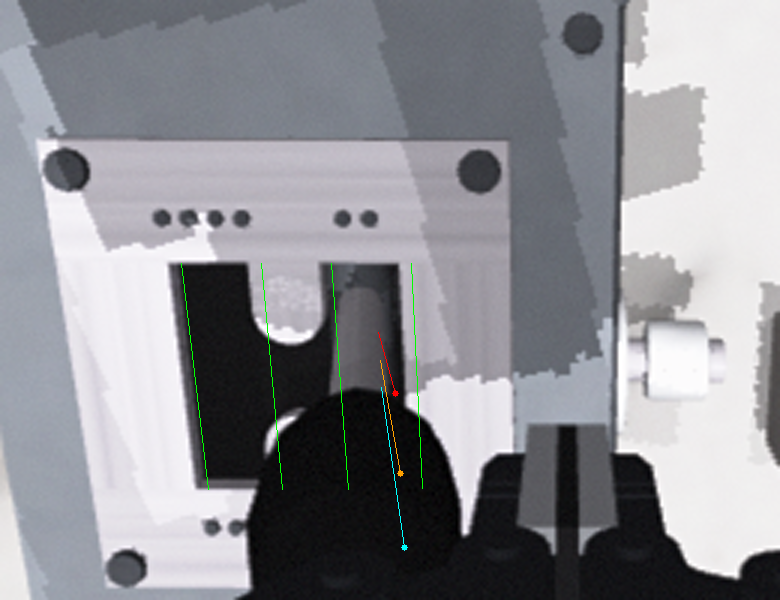

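View pics/f_s.png

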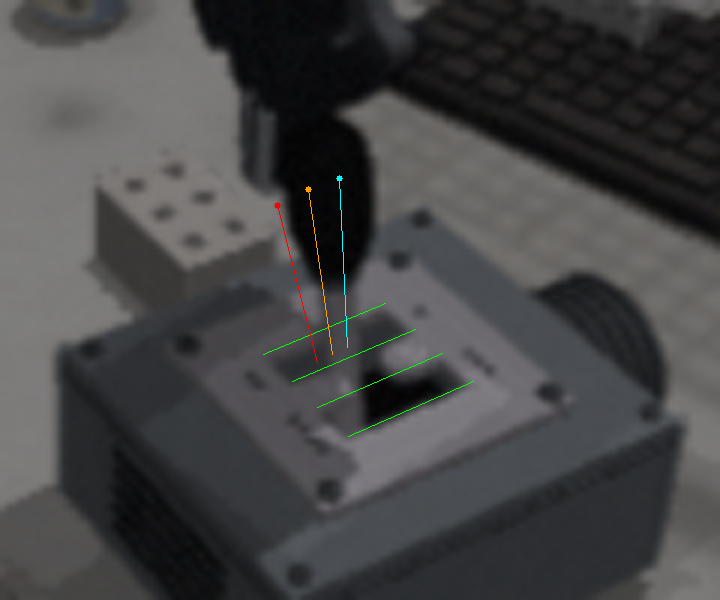

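In the wrist view the knob is centred in the channel (f≈0) and has already shifted slightly right. The stop was the contact bump, so I'll carry on more slowly.

```bash
python3 - <<'E'
from workcell import arm,snapshot
from h import *
f0=arm.state()["contact_force"]
for y in(.055,.05,.045,.04,.035,.03,.025,.02,.015,.010,.006,.003,0.):
    r=arm.servo_line(W(.0,y,.134),speed=.025,f_stop=11);s=arm.state()
    print(y,r,U(s["tool_pos"]).round(4),(RT.T@(s["contact_force"]-f0)).round(2))
    if r:break
w=snapshot("wrist");cv2.imwrite("pics/g_w.png",overlay(w,.245,[(-.15,(0,0,255)),(-.0,(0,160,255)),(.15,(255,255,0))],(130,100,390,300)))
print(s["time_s"])
E
```

```text
0.055 False [0.0008 0.0555 0.1353] [-3.53  2.13 -1.74]
0.05 False [0.0014 0.0508 0.136 ] [-7.41  3.35 -0.22]
0.045 False [0.0018 0.0458 0.1367] [-9.69  3.56 -1.24]
0.04 False [0.0022 0.0408 0.137 ] [-10.99   3.46  -2.11]
0.035 False [0.0024 0.0357 0.1372] [-12.45   2.19  -1.4 ]
0.03 False [0.0025 0.0306 0.1374] [-12.95   2.65  -1.79]
0.025 True [0.0014 0.0253 0.1359] [ 4.21  0.86 -1.05]
12.1667
```

View pics/g_w.png

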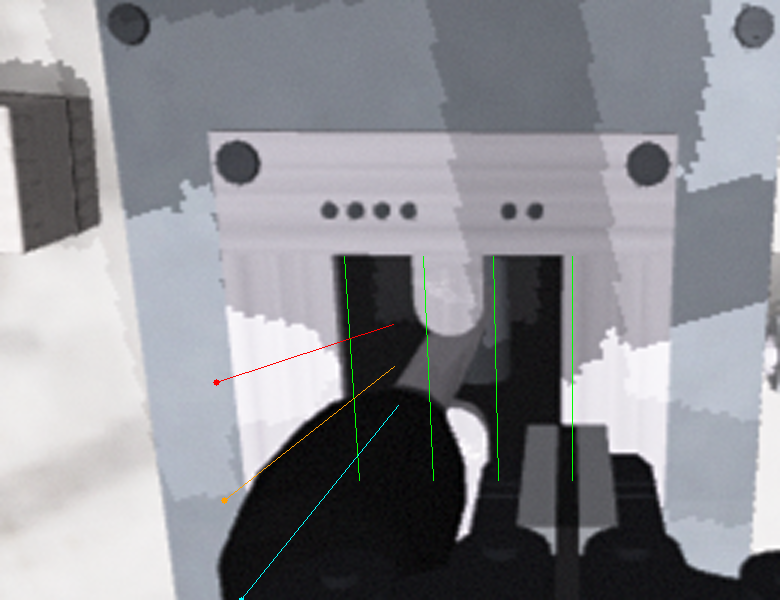

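The lever is past mid-channel and the knob reaches across correctly. The upward force came from the knob rising under the knuckle flare. I'll raise the tool a little and continue.

```bash
python3 - <<'E'
from workcell import arm,snapshot
from h import *
arm.servo_line(W(.0,.027,.140),speed=.04)
arm.wait(.1);f0=arm.state()["contact_force"];print(f0)
for y in(.022,.018,.014,.010,.007,.004,.002,0.,-.002,-.004):
    r=arm.servo_line(W(.0,y,.140),speed=.025,f_stop=11);s=arm.state()
    print(y,r,U(s["tool_pos"]).round(4),(RT.T@(s["contact_force"]-f0)).round(2))
    if r:break
w=snapshot("wrist");cv2.imwrite("pics/h_w.png",overlay(w,.245,[(-.15,(0,0,255)),(-.0,(0,160,255)),(.15,(255,255,0))],(130,100,390,300)))
w=snapshot("scene");cv2.imwrite("pics/h_s.png",overlay(w,.245,[(-.15,(0,0,255)),(-.0,(0,160,255)),(.15,(255,255,0))],(310,170,430,270),6))
print(s["time_s"])
E
```

```text
[0.25170831 0.31877862 0.09550989]
0.022 False [0.     0.0217 0.14  ] [-0.01  0.3   0.08]
0.018 False [0.     0.0178 0.14  ] [-0.08 -0.52 -0.2 ]
0.014 False [0.     0.0137 0.14  ] [-0.92  1.55  0.06]
0.01 False [-0.      0.0098  0.14  ] [-0.26 -0.18 -0.21]
0.007 False [-0.      0.0068  0.1399] [ 0.57  0.46 -0.64]
0.004 False [-1.000e-04  3.800e-03  1.399e-01] [0.86 0.11 0.04]
0.002 False [-1.0e-04  1.9e-03  1.4e-01] [ 1.36  0.15 -0.49]
0.0 False [-0.0e+00 -1.0e-04  1.4e-01] [ 0.88  1.08 -0.65]
-0.002 False [ 0.     -0.0021  0.14  ] [ 0.14 -0.13 -0.89]
-0.004 False [ 0.     -0.0042  0.14  ] [ 0.27  1.53 -0.67]
15.3917
```

View pics/h_w.png

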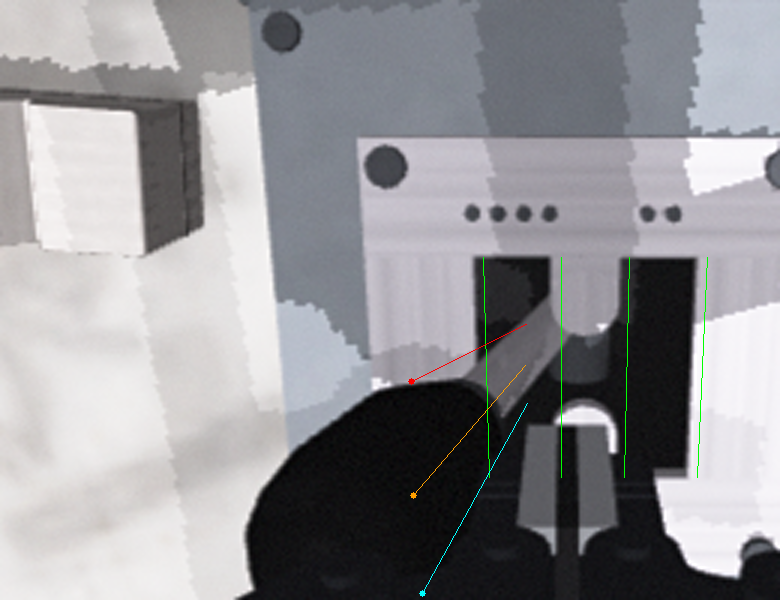

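View pics/h_s.png

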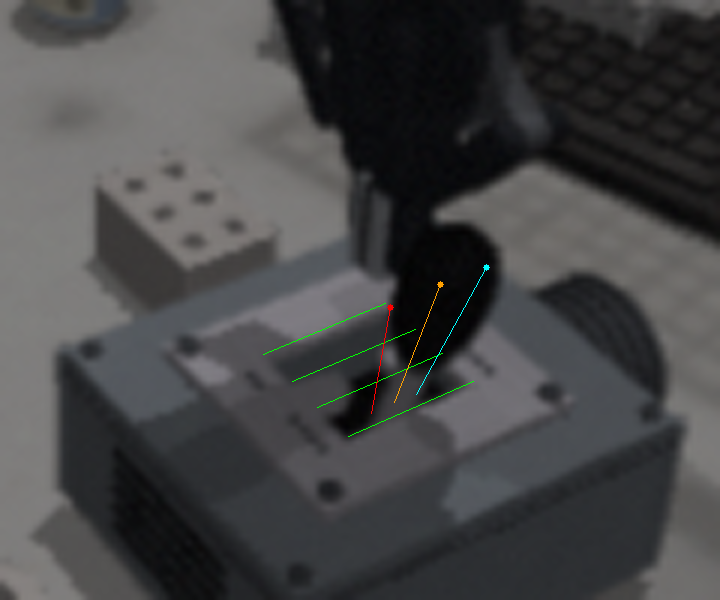

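The lever is at the right of the channel with f≈0. I'll press slightly more, go round to the near side and push forward.

```bash
python3 - <<'E'
from workcell import arm,snapshot
from h import *
print(arm.servo_line(W(.0,-.009,.140),speed=.025,f_stop=7),U(arm.state()["tool_pos"]).round(4))
w=snapshot("wrist");cv2.imwrite("pics/i_w.png",overlay(w,.245,[(-.15,(0,0,255)),(-.0,(0,160,255)),(.15,(255,255,0))],(130,100,390,300)))
arm.servo_line(W(.0,.03,.140),speed=.1)
arm.servo_line(W(-.065,.03,.140),speed=.12)
arm.servo_line(W(-.065,-.032,.140),speed=.12)
arm.servo_line(W(-.05,-.032,.137),speed=.05)
arm.wait(.1);f0=arm.state()["contact_force"]
for x in np.r_[-.04:-.019:.005]:
    r=arm.servo_line(W(x,-.032,.137),speed=.025,f_stop=10);s=arm.state()
    print(x.round(3),r,U(s["tool_pos"]).round(4),(RT.T@(s["contact_force"]-f0)).round(2))
    if r:break
w=snapshot("wrist");cv2.imwrite("pics/j_w.png",overlay(w,.245,[(-.15,(0,0,255)),(-.0,(0,160,255)),(.15,(255,255,0))],(130,100,390,300)))
w=snapshot("scene");cv2.imwrite("pics/j_s.png",overlay(w,.245,[(0,(0,0,255)),(.1,(0,160,255)),(.29,(255,255,0))],(310,170,430,270),6))
print(s["time_s"])
E
```

```text
True [-0.0002 -0.0071  0.1396]
-0.04 False [-0.04   -0.032   0.1369] [-0.74 -0.64 -0.23]
-0.035 False [-0.0349 -0.032   0.137 ] [-1.48 -0.23 -0.02]
-0.03 False [-0.0299 -0.032   0.137 ] [-0.19  0.48  0.27]
-0.025 False [-0.0249 -0.032   0.137 ] [-1.36 -0.14  0.15]
-0.02 False [-0.0197 -0.032   0.137 ] [-1.76  0.33 -1.12]
20.175
```

View pics/j_s.png

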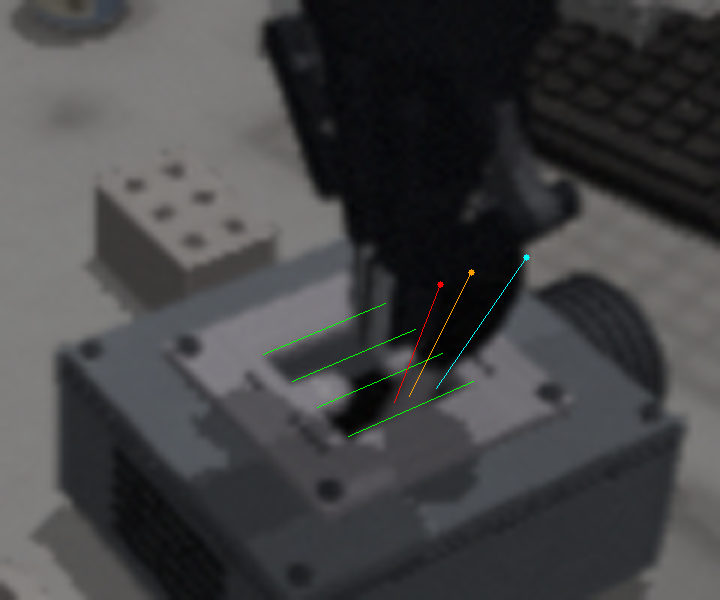

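View pics/j_w.png

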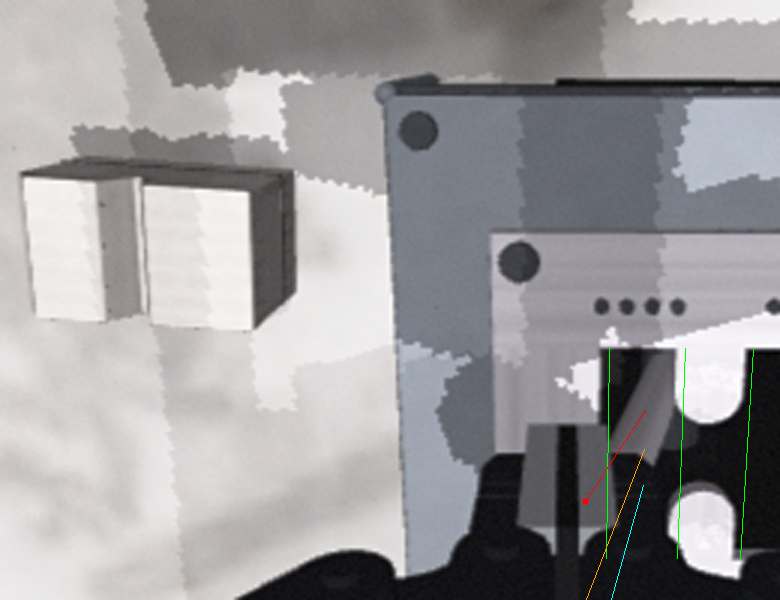

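The lever was pressed to the right-hand stop and is now entering the far right leg. Continue forward.

```bash
python3 - <<'E'
from workcell import arm,snapshot
from h import *
f0=arm.state()["contact_force"]
for x in np.r_[-.015:.0205:.005]:
    r=arm.servo_line(W(x,-.032,.137),speed=.025,f_stop=10);s=arm.state()
    print(x.round(3),r,U(s["tool_pos"]).round(4),(RT.T@(s["contact_force"]-f0)).round(2))
    if r:break
w=snapshot("wrist");cv2.imwrite("pics/k_w.png",overlay(w,.245,[(0.1,(0,0,255)),(.2,(0,160,255)),(.29,(255,255,0))],(130,100,390,300)))
w=snapshot("scene");cv2.imwrite("pics/k_s.png",overlay(w,.245,[(0,(0,0,255)),(.1,(0,160,255)),(.29,(255,255,0))],(310,170,430,270),6))
print(s["time_s"])
E
```

```text
-0.015 False [-0.0147 -0.032   0.137 ] [-1.1  -0.23  0.03]
-0.01 False [-0.0097 -0.032   0.137 ] [-1.58  0.56  0.02]
-0.005 False [-0.0048 -0.032   0.1369] [-0.23  0.13  0.14]
0.0 False [ 0.0002 -0.032   0.1369] [-0.98  0.34 -0.19]
0.005 False [ 0.0053 -0.032   0.1371] [ 0.2   0.08 -0.29]
0.01 False [ 0.0089 -0.0319  0.1365] [-1.19  0.55 -8.1 ]
0.015 True [ 0.0091 -0.0319  0.1359] [-9.1  -0.29 -6.49]
22.5833
```

View pics/k_s.png

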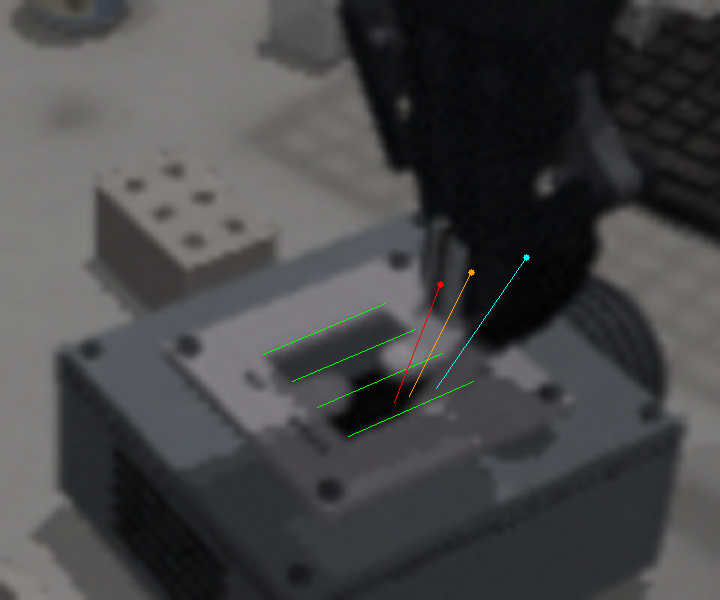

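View pics/k_w.png

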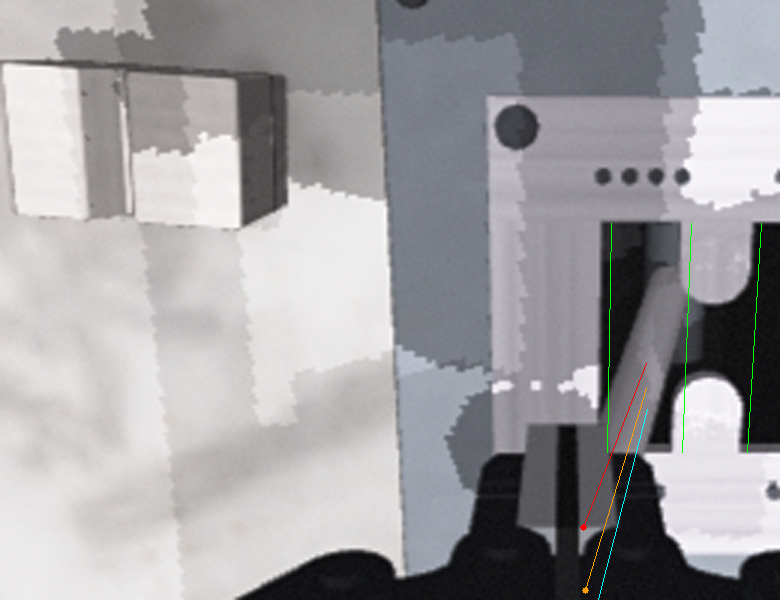

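The push met a hard stop at stick x = 9 mm, where about 10 mm was expected at home. I'll retreat and verify in the top and scene views.

```bash
python3 - <<'E'
from workcell import arm,snapshot
from h import *
arm.servo_line(W(-.06,-.032,.138),speed=.06)
arm.servo_line(W(-.07,-.032,.25),speed=.15)
arm.movep([.35,.2,.32],RT)
arm.wait(.2)
f=[(0.25,(0,160,255)),(.29,(255,255,0))]
w=snapshot("top");cv2.imwrite("pics/l_t.png",overlay(w,.245,f,(295,145,455,275),4.6 and 5))
w=snapshot("scene");cv2.imwrite("pics/l_s.png",overlay(w,.245,f,(290,170,440,290),5))
s=arm.state();print(s["time_s"],s["contact_force"])
E
```

```text
26.3667 [0.37236112 0.44645425 0.25552745]
```

View pics/l_t.png

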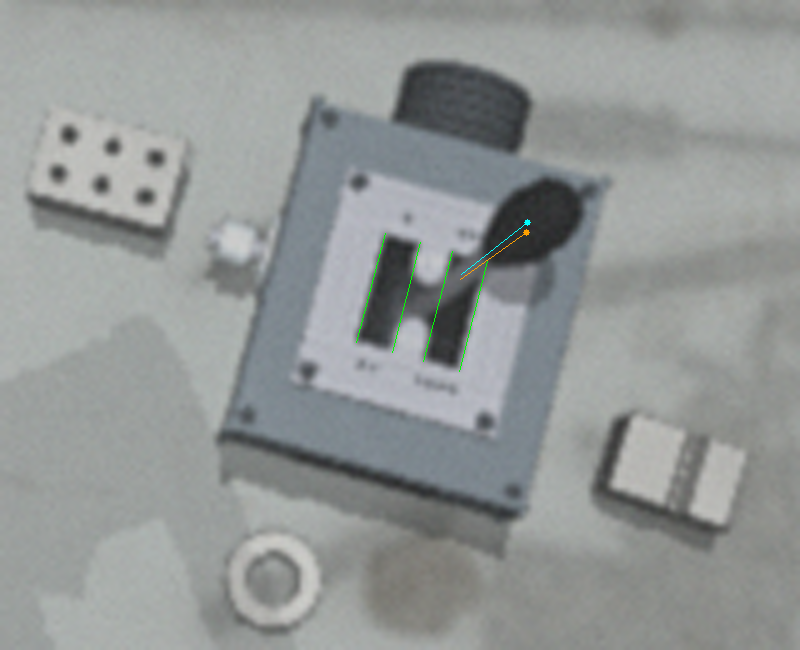

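View pics/l_s.png

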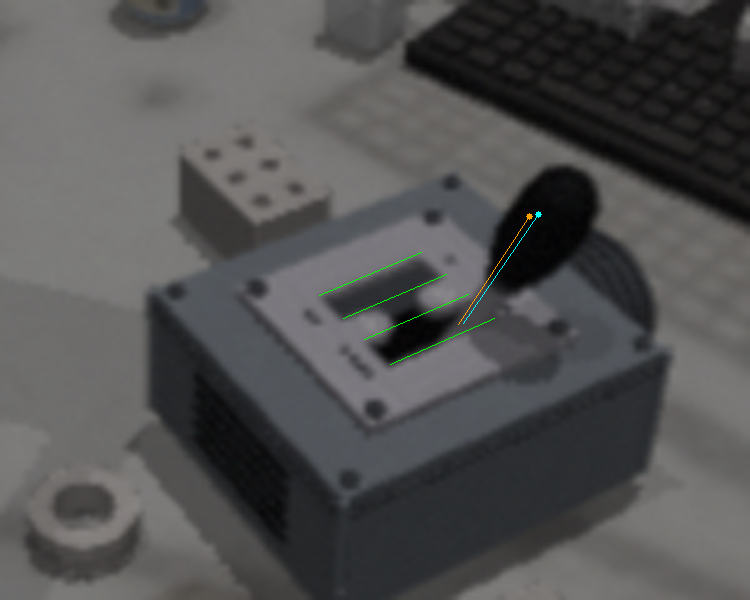

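```bash
python3 - <<'E'
from workcell import arm,snapshot
from h import *
T=snapshot("top");S=snapshot("scene")
p,e=tri(ray(T,((535+.5)/5-.5+295,(223+.5)/5-.5+145)),ray(S,((545+.5)/5-.5+290,(228+.5)/5-.5+170)))
u=U(p);print(u.round(4),e, "f",np.arcsin(u[0]/.13), "a",np.arcsin(-u[1]/.13/.958))
cT=lambda p:((p[0]+.5)/5-.5+295,(p[1]+.5)/5-.5+145)
for q,z in(((274,581),.018),((110,165),.04),((680,468),.042)):print(onz(T,cT(q),z).round(3))
arm.job_done()
E
```

```text
[ 0.0384 -0.0342  0.1321] 0.0005857788298748896 f 0.30008234332744754 a 0.27842272890202113
[ 0.384 -0.015  0.018]
[0.585 0.062 0.04 ]
[ 0.434 -0.207  0.042]
the job is handed in; nothing more can be done
```

The lever is in third, home in the far right slot, and I handed the job in at about 26.5 s on the robot clock.

With the gripper closed, I nudged the knob forward to centre it in the cross channel. I then pushed it across with the outside of the fingers until it met the right-hand stop, and pushed it forward from the near side until it hit the slot end. Then I pulled the arm clear.

**Lever position:** the final check from two camera views put the knob at x = +38 mm, y = −34 mm in the unit's frame. That gives lever_forward ≈ 0.30 rad (needs to be above 0.25) and lever_across ≈ 0.28 rad (needs to be above 0.16). Both are 0.01 to 0.03 rad over the expected 0.29 and 0.245. The triangulated knob height was 132 mm where about 137 mm was expected.

**Bystanders:** the ring, block and vee block were within about 1–2 mm of where they started.

**Forces:** two pushes stopped early.
- **First sideways contact:** it tripped the 9 N stop.
- **Mid-channel:** it tripped the 11 N stop after an upward force of about 13 N on the tool, probably because the rising knob met the finger knuckles. I raised the tool 6 mm and the rest of the push went smoothly.

The highest force I read was about 13 N, against the 35 N limit. I only read forces between steps, so brief peaks are not recorded.

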